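# Weigh a carton on an in-line weigh lane and record it

## Task

Weigh the small white carton: with your fingertips push it gently along the lane, between the two steel guide rails, until all of it stands on the steel weighing plate, and take care that neither the carton nor your hand ever touches a rail, because that spoils the weighing. Then leave the carton alone where it stands and press the green key on the indicator fully down to record the weight, but not before the carton is on the plate. Only push and press, never pinch or lift the carton; leave the other things on the bench where they are, and finish clear of everything.

Things in the scene. Friction and masses are not known exactly. Their poses are not given: they have to be found in the camera images.
- weigh_station: In-line weigh station, fixed on the bench: infeed sheet, weighing plate and short end sheet in line, guide rails over them, white indicator at the left. Origin at bench height (z = 0) under the lane's centre line, at the start of the plate; x points down the lane, the way the carton is pushed (away from the robot, up to 0.3 rad to the left), y across it to the robot's left, z up. 'Station frame' below means this one.
- infeed: Grey infeed sheet where the carton waits before the rails. Origin and axes as the station's. In the station frame, mm: x -212 to -4, y -65 to 65, top at z 70.
- end_sheet: Short grey sheet beyond the plate; the carton must not reach it. Origin and axes as the station's. Station frame, mm: x 154 to 176, y -65 to 65, top at z 69.
- rail_left: Guide rail left of the lane: round steel bar, 10 mm diameter, axis at z 92 (22 above the infeed). Origin and axes as the station's. Station frame, mm: straight at y 45 from x -38 to 174; flared mouth from (-70, 62) to (-38, 45). Two posts with black knobs at x -22 and 164, y 58, up to z 114. 80 mm clear width between the two bars.
- rail_right: Guide rail right of the lane: mirror image of rail_left (bar axis at y -45, posts at y -58 mm). Origin and axes as the station's.
- weigh_plate: Steel weighing plate on a stiff spring; sinks less than 1 mm under the carton. Origin and axes as the station's. Station frame, mm: x 0 to 150, y -58 to 58, top at z 69.5.
- plate_centre (a point): Centre of the top of the weighing plate: x 75, y 0, z 69.5 mm in the station frame.
- indicator: White housing, 100 mm (its x, along the lane) x 115 mm, 61 mm high, with a display and the green key on top. Origin under its middle, at station x 100, y 130 mm; axes as the station's.
- carton: White closed carton with a tan top, 62 x 95 x 50 mm (own x, y, z), 0.13 to 0.25 kg. Origin: centre of its underside. Waits on the infeed, centre 122 to 138 mm before the plate, up to 20 mm off the centre line, long y axis along the lane but up to 0.3 rad askew. Slides with dry friction (1 to 2 N) and stops where the push stops.
- record_key (a joint): Travel of the green round record key: 0 up, 0.006 m fully down (about 5 N); springs back up.
- record_key_top (a point): Centre of the top of the green key (26 mm diameter, standing 10 mm proud of its black collar) when up, on the indicator; z about 82 mm above the bench. Press straight down.
- gear: Loose steel gear, 60 mm diameter, 21 mm high, on the bench left of the indicator; origin under the middle.
- tape_measure: Loose yellow tape measure, 37 x 77 x 60 mm, on the bench some way left of the indicator; origin under the middle.
- bearing: Loose ball bearing, 52 mm diameter, 15 mm high, on the bench left of the indicator; origin under the middle.

How it is judged:
By the outcome, as a careful person would: the job done as asked, in the order asked, and still so for the second after the job is handed in, with the robot touching nothing.
It also fails if it takes over 72 s, if anything falls off the work surface, if the arm or the gripper's body presses on something with over 40 N, if the wrist force passes 120 N, or if a joint passes its speed limit or range.

## Robot

A 6-joint arm with a two-finger parallel gripper is mounted at the origin on a cart in front of the work surface, level with it; the furniture and walls round the work are solid. World frame = base frame: x ahead of the robot, y to its left, z up, the work surface at z = 0. Lengths are in mm, angles in rad, forces in N, time in s.
With the tool pointing down it reaches from about 425 to 950 mm from the base axis. Payload 3.5 kg.
Tool frame: the origin (TCP) lies on the mounting face of the last link; the fingertips stand 173 mm ahead of it and the grasp point (between the pads) lies 155 mm ahead of it; z points along the fingers, y is the line along which they close (so a half turn about z gives the same grasp; the last joint's range is limited). The gripper opens to 85 mm and grips with 20 to 120 N. Pads are 22 mm wide; open, the fingers measure 114 mm over their backs; the gripper's body (76 mm by 85 mm) begins 54 mm behind the grasp point. The pads swing forward as they close: fully open they stand 13 mm farther back than shut.
Start: joints at [-1.397, 0.286, 1.577, -0, 1.279, -0.15], TCP at [214.789, -639.901, 404.725] pointing down, gripper open.
Joint ranges: [-2.77, 2.77], [-0.9, 2.22], [0.21, 2.48], [-1.53, 4.67], [0.24, 2.81], [-2.84, 2.84]. Speed limits (rad/s): [2.79, 2.79, 3.14, 3.14, 3.14, 3.14].

## Interface

Orientations are given as a unit quaternion [x, y, z, w].
In Python, from workcell import ctrl, vision gives the robot as it stands.
- The arm moves only by the tool drive_tool, never from a script. Its argument "motion" is a list of rows, each an object of numbers: "claw": the opening, from -1 (shut) to 1 (fully open), so that 0 is half open; "dx", "dy", "dz": the shift along the world's x, y, z as a fraction of full scale; "turn": the turn about the world's z as a fraction of full scale. In form: [{"claw": .., "dx": .., "dy": .., "dz": .., "turn": ..}, ...]. A call has 1 to 10 rows; each row is the pose to reach, as a shift and turn from the pose commanded when the call began; what a row does not reach only later rows make up. Full scale, the value 1, is 1 m for a shift and 45 degrees for a turn. A row lasts 1/10 s, in which the tool goes at most 50 mm and 8.59 degrees, less where a joint would pass 70% of its speed; a pose out of reach is approached as far as the arm can. A call with a number of a shift or a turn outside -1 to 1 is refused whole. A call with a gripper value outside its range is refused whole. The fingers move at their own pace and stop on an object; "squeeze" is the grip in N (left out, the last holds). Time passes only in rows, so rows that repeat a pose let the fingers close. It gives the time, the measured TCP pose, the force, the opening and the grip force at its end, in the units of the state.
- ctrl.observe(): the state, without advancing time (a new reading comes with each control period).
- vision.get_image(name): name is "scene" or "top" or "wrist"; returns a dict with "color" (384x512x3 uint8, red, green, blue), "mtx" (3x3 intrinsics, pixels), "pose" (4x4, takes a point from camera to world coordinates); the wrist camera has in their place "mount" (4x4, takes a point from camera to tool coordinates, whose origin is the TCP and whose axes are the flange's). Camera axes: x right, y down, z forward; pixel columns grow to the right and rows downward; lengths in mm; the calibration is good to about 2 mm. A picture is of the moment at which its call begins: read the wrist's pose just before it. There is no depth.
- ctrl.hand_in(): hands the job in; it is judged then, once.
The state is a dict: "time": time; "q": joint angles; "dq": joint speeds; "joint_torque": joint torques, N m; "tcp_pos": TCP position; "orientation": TCP orientation; "force": force on the tool from outside, world axes, zero at the start; "torque": the same for the moment, N m; "width": finger opening in mm; "grasp_force": force on a finger pad.
Only numpy, scipy, OpenCV 4.12 (cv2) and the standard library are available. Lean on these libraries where they do the work, as an engineer would, in place of code of your own. Each camera call takes 0.05 s, during which the arm holds its last target. There are 200 camera calls.

## Working session

There is one attempt and no reset: what is moved stays moved. The work goes in short steps, Python scripts to look and compute and a tool call to move; the robot and the scene stay as the last step left them, time stands still between calls to the robot, and variables do not carry over. Pictures are saved under pics/ and viewed, at most 11 in all, crops included, and the job is handed in when it is done.

Besides the shell and the picture viewer there is one more tool, called after "Emit:" in YAML: its name, and indented under it one key for each argument. drive_tool: Moves the arm, as the interface text tells. Shift numbers are shares of 1 m and turn numbers shares of 45 degrees, none past 1 either way. Its arguments: {"type":"object","properties":{"motion":{"type":"array"},"squeeze":{"type":"number"}},"required":["motion"]}

```bash
mkdir -p pics; python3 - <<'E'
from workcell import ctrl, vision
import cv2,numpy as np
s=ctrl.observe();print(s)
for n in("top","scene"):
    d=vision.get_image(n);cv2.imwrite(f"pics/{n}0.png",d["color"][:,:,::-1]);np.savez(f"{n}0.npz",**d)
    print(d["mtx"].round(1).tolist(),d["pose"].round(3).tolist())
E
```

```text
{'time': 0.0, 'q': array([-1.39698128e+00,  2.87169779e-01,  1.57818820e+00,  9.10716719e-06,
        1.27860503e+00, -1.50002999e-01]), 'dq': array([-0.00096575, -0.00182381,  0.00060343, -0.00069145,  0.00019688,
       -0.00065755]), 'joint_torque': array([-1.17774894e-04, -4.05980587e+01, -2.92624193e+01, -1.65056822e-04,
        5.67416995e-03,  5.24473638e-07]), 'tcp_pos': array([ 214.75912948, -639.65403399,  403.33789   ]), 'orientation': array([ 9.86920862e-01,  1.61201142e-01, -9.75172645e-06, -1.18514724e-03]), 'force': array([-0.45045534,  0.02019063,  0.22659197]), 'torque': array([-0.00316103,  0.02471701,  0.02804689]), 'grasp_force': 0.0, 'width': 85.36408243111842}
[[408.7, 0.0, 263.9], [0.0, 408.7, 193.7], [0.0, 0.0, 1.0]] [[0.026, -0.99, 0.138, 410.212], [-1.0, -0.027, -0.006, -144.693], [0.01, -0.138, -0.99, 905.964], [0.0, 0.0, 0.0, 1.0]]
[[379.7, 0.0, 259.0], [0.0, 379.7, 193.9], [0.0, 0.0, 1.0]] [[-0.848, -0.381, 0.369, 213.618], [-0.53, 0.59, -0.609, 375.915], [0.015, -0.712, -0.702, 677.572], [0.0, 0.0, 0.0, 1.0]]
```

View pics/top0.png

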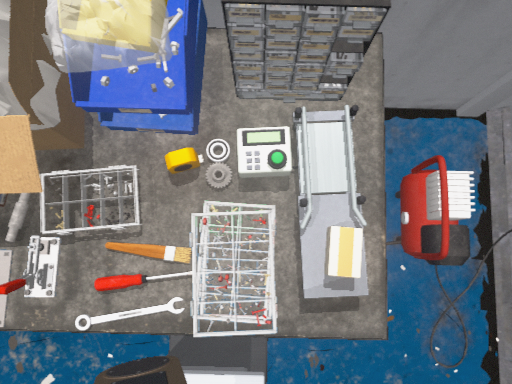

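The top view shows the station with the lane running up (x about 300–365, rows 105–298), the carton at about (345,252), the green key at (277,158) and the knobs near (297,115), (354,110), (302,202), (361,200). I'll zoom in to read the points.

```bash
python3 - <<'E'
import cv2
a=cv2.imread("pics/top0.png")[95:305,230:390]
a=cv2.resize(a,None,fx=2.8,fy=2.8,interpolation=cv2.INTER_CUBIC)
b=cv2.imread("pics/scene0.png")
cv2.imwrite("pics/crop0.png",a)
E
```

```text
(no output)
```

View pics/crop0.png

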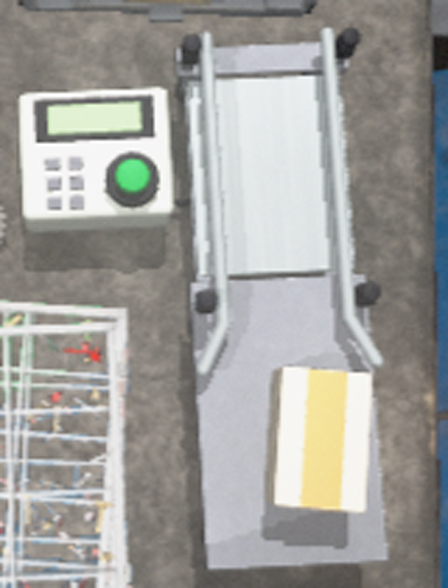

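View pics/scene0.png

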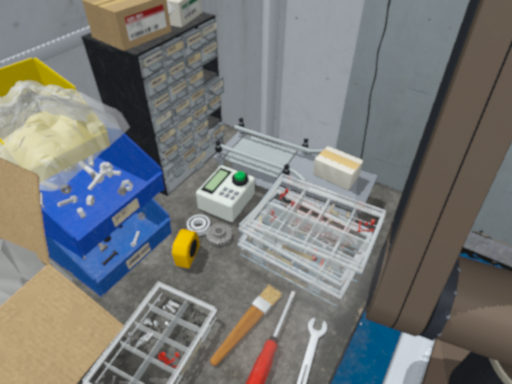

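```bash
cat > h.py <<'E'
import numpy as np,cv2
from scipy.optimize import least_squares
def proj(P,K,T):
    p=(np.atleast_2d(P)-T[:3,3])@T[:3,:3]; return p[:,:2]/p[:,2:]*[K[0,0],K[1,1]]+[K[0,2],K[1,2]]
def back(uv,z,K,T):
    uv=np.atleast_2d(uv);r=np.c_[(uv-[K[0,2],K[1,2]])/K[0,0],np.ones(len(uv))]@T[:3,:3].T
    return T[:3,3]+r*((z-T[2,3])/r[:,2])[:,None]
def w(P,s):  # planar frame (x,y,yaw)->world
    P=np.atleast_2d(P).astype(float);c,n=np.cos(s[2]),np.sin(s[2])
    return np.c_[s[0]+c*P[:,0]-n*P[:,1],s[1]+n*P[:,0]+c*P[:,1],P[:,2]]
def fit(obj,uv,K,T,s0):
    return least_squares(lambda s:(proj(w(obj,s),K,T)-uv).ravel(),s0,x_scale=[10,10,.1],loss='soft_l1')
E
python3 - <<'E'
from h import *
d=np.load("top0.npz");K,T=d["mtx"],d["pose"]
cr=lambda a:(np.array(a)+.5)/2.8-.5+[230,95]
obj=[(-212,65,70),(-212,-65,70),(-22,58,110),(-22,-58,110),(164,58,110),(164,-58,110),(-70,62,92),(-70,-62,92)]
uv=cr([(209,568),(387,558),(206,299),(368,293),(191,45),(348,41),(203,372),(379,362)])
r=fit(obj,uv,K,T,[600,-250,.05]);s=r.x;print(s,(proj(w(obj,s),K,T)-uv).round(1).tolist())
key=back(cr([(133,174)]),82,K,T)[0];print("key",key)
ob=[(31,47.5,50+70),(31,-47.5,120),(-31,-47.5,120),(-31,47.5,120)]
# own y along lane
uc=cr([(372,373),(363,512),(275,503),(282,367)])
# corner order: right-far,right-near,left-near,left-far
ob=[(31,47.5,120),(31,-47.5,120),(-31,-47.5,120),(-31,47.5,120)]
r=fit(ob,uc,K,T,[450,-270,-1.57+0]) 
c=r.x;print("r",c,(proj(w(ob,c),K,T)-uc).round(1).tolist())
a=c[2]+np.pi/2  # heading of own y
d=c[:2]-s[:2];R=np.array([[np.cos(s[2]),np.sin(s[2])],[-np.sin(s[2]),np.cos(s[2])]])
print("carton in station",R@d,"heading rel",a-s[2]); print("key st",R@(key[:2]-s[:2]))
E
```

```text
[ 5.33402327e+02 -2.83682913e+02  7.69305705e-02] [[-0.5, 1.2], [0.7, 1.3], [0.1, 0.3], [1.0, -0.4], [-0.4, -0.1], [0.5, -1.2], [-0.2, -0.6], [-1.1, -0.2]]
key [ 602.30970945 -175.2858125    82.        ]
r [ 413.17954844 -307.32223249   -1.63067554] [[0.0, -0.2], [0.6, 0.3], [-0.6, 0.6], [0.0, -0.8]]
carton in station [-121.68398904  -14.32971443] heading rel -0.1368097872604621
key st [ 77.03440296 102.78063819]
```

The measured poses put the station at about (533,-284) with yaw 0.077. The carton is at station (-122,-14) and 0.137 rad askew to the right. I'll straighten it first with a two-fingertip sideways push, with the finger line along the lane, before the rails.

Emit:
drive_tool:
  motion:
    - {"claw": -0.1,"dx": 0.198,"dy": 0.272,"dz": 0,"turn": 1}
    - {"claw": -0.1,"dx": 0.198,"dy": 0.272,"dz": 0,"turn": 1}
    - {"claw": -0.1,"dx": 0.198,"dy": 0.272,"dz": 0,"turn": 1}
    - {"claw": -0.1,"dx": 0.198,"dy": 0.272,"dz": 0,"turn": 1}
    - {"claw": -0.1,"dx": 0.198,"dy": 0.272,"dz": 0,"turn": 1}
    - {"claw": -0.1,"dx": 0.198,"dy": 0.272,"dz": 0,"turn": 1}
    - {"claw": -0.1,"dx": 0.198,"dy": 0.272,"dz": 0,"turn": 1}
    - {"claw": -0.1,"dx": 0.198,"dy": 0.272,"dz": 0,"turn": 1}
    - {"claw": -0.1,"dx": 0.198,"dy": 0.272,"dz": 0,"turn": 1}

```text
time: 1.0
tcp_pos: [413.1, -367.2, 404.4]
orientation: [0.85, 0.527, -0.0, -0.0]
force: [-0.3, -0.7, 0.3]
width: 38.4
grasp_force: 0.0
```

Emit:
drive_tool:
  motion:
    - {"claw": -0.1,"dx": 0,"dy": 0,"dz": -0.05,"turn": 0.687}
    - {"claw": -0.1,"dx": 0,"dy": 0,"dz": -0.08,"turn": 0.687}
    - {"claw": -0.1,"dx": 0,"dy": 0,"dz": -0.08,"turn": 0.687}
    - {"claw": -0.1,"dx": 0,"dy": 0,"dz": -0.08,"turn": 0.687}
    - {"claw": -0.1,"dx": 0,"dy": 0,"dz": -0.08,"turn": 0.687}
    - {"claw": -0.1,"dx": 0,"dy": 0,"dz": -0.08,"turn": 0.687}

```text
time: 1.6
tcp_pos: [412.2, -368.9, 324.7]
orientation: [0.68, 0.733, -0.0, 0.0]
force: [-0.2, 0.4, -0.2]
width: 38.7
grasp_force: 0.0
```

```bash
python3 - <<'E'
from workcell import ctrl, vision
import cv2,numpy as np
s=ctrl.observe();print({k:np.round(s[k],3) for k in("time","q","tcp_pos","orientation","width","force")})
d=vision.get_image("top");np.savez("top1.npz",**d)
a=cv2.resize(d["color"][95:305,230:390,::-1],None,fx=2.8,fy=2.8,interpolation=cv2.INTER_CUBIC)
w=vision.get_image("wrist");np.savez("wr1.npz",**w)
b=cv2.resize(w["color"][:,:,::-1],(336,252))
c=np.zeros((588,790,3),np.uint8);c[:,:448]=a;c[:252,450:786]=b
cv2.imwrite("pics/v1.png",c)
E
```

```text
{'time': np.float64(1.6), 'q': array([-0.913,  0.1  ,  1.946, -0.   ,  1.095, -0.988]), 'tcp_pos': array([ 412.204, -368.919,  324.712]), 'orientation': array([ 0.68 ,  0.733, -0.   ,  0.   ]), 'width': np.float64(38.655), 'force': array([-0.21 ,  0.446, -0.176])}
```

View pics/v1.png

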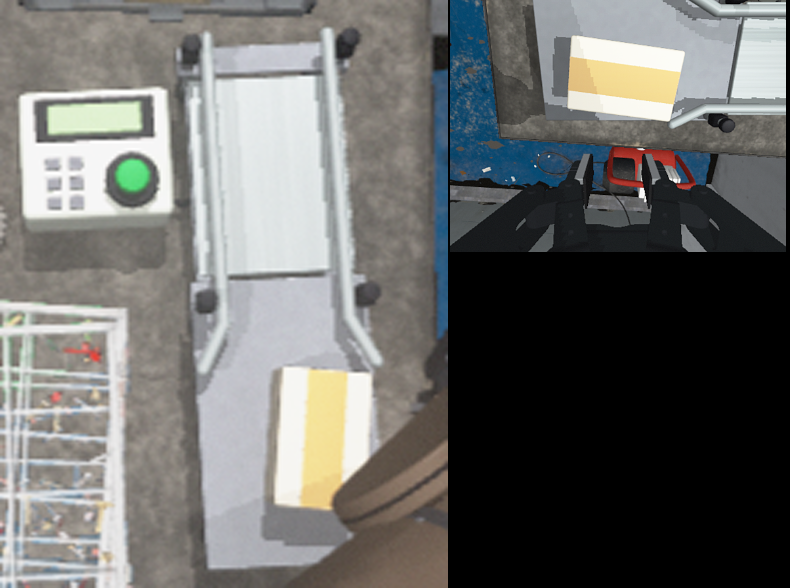

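The wrist view shows the fingertips to the carton's right, alongside its long side, and rail mouth clear ahead of them. Next I descend and push sideways until the carton is flush.

Emit:
drive_tool:
  motion:
    - {"claw": -0.1,"dx": 0,"dy": 0,"dz": -0.04}
    - {"claw": -0.1,"dx": 0,"dy": 0,"dz": -0.074}
    - {"claw": -0.1,"dx": 0,"dy": 0,"dz": -0.074}
    - {"claw": -0.1,"dx": 0,"dy": 0.004,"dz": -0.074}
    - {"claw": -0.1,"dx": 0,"dy": 0.008,"dz": -0.074}
    - {"claw": -0.1,"dx": -0.001,"dy": 0.011,"dz": -0.074}
    - {"claw": -0.1,"dx": -0.001,"dy": 0.014,"dz": -0.074}
    - {"claw": -0.1,"dx": -0.001,"dy": 0.017,"dz": -0.074}
    - {"claw": -0.1,"dx": -0.0015,"dy": 0.02,"dz": -0.074}

```text
schema error: expected keys claw, dx, dy, dz, turn
```

Emit:
drive_tool:
  motion:
    - {"claw": -0.1,"dx": 0,"dy": 0.003,"dz": 0}
    - {"claw": -0.1,"dx": -0.0005,"dy": 0.006,"dz": 0}
    - {"claw": -0.1,"dx": -0.0005,"dy": 0.009,"dz": 0}
    - {"claw": -0.1,"dx": -0.001,"dy": 0.012,"dz": 0}
    - {"claw": -0.1,"dx": -0.001,"dy": 0.012,"dz": 0}

```text
schema error: expected keys claw, dx, dy, dz, turn
```

```bash
python3 - <<'E'
from workcell import ctrl, vision
import cv2,numpy as np
s=ctrl.observe();print({k:np.round(s[k],3) for k in("time","tcp_pos","orientation","width","force")})
w=vision.get_image("wrist");np.savez("wr2.npz",tcp=s["tcp_pos"],q=s["orientation"],**w)
cv2.imwrite("pics/v2.png",cv2.resize(w["color"][:,:,::-1],(768,576),interpolation=cv2.INTER_CUBIC))
E
```

```text
{'time': np.float64(1.7), 'tcp_pos': array([ 412.457, -368.536,  324.929]), 'orientation': array([ 0.68 ,  0.733, -0.   ,  0.   ]), 'width': np.float64(38.826), 'force': array([0.5  , 0.098, 0.551])}
```

View pics/v2.png

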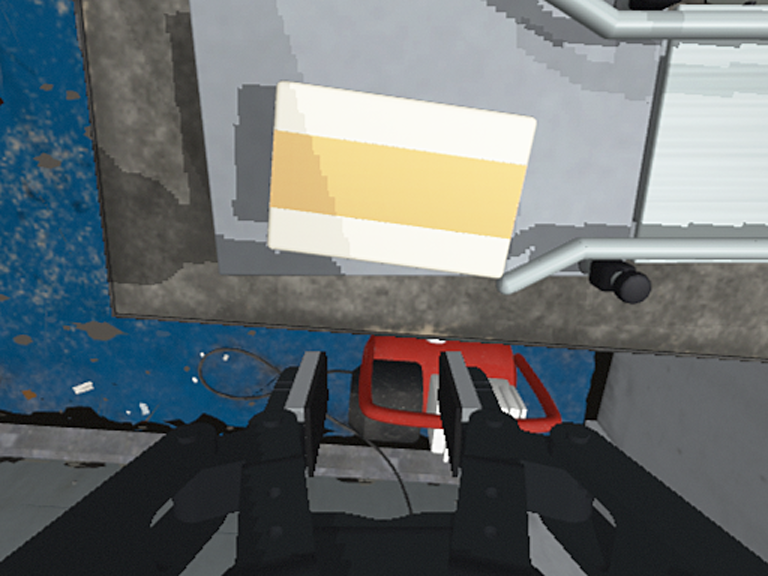

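The schema needs the turn key in every row, so the arm hasn't moved. The wrist view shows the carton corners at (278,82), (536,117), (503,277), (268,247) and the rail bends at (587,248) and (612,25). I'll use these as a cross-check.

```bash
cat >> h.py <<'E'
from scipy.spatial.transform import Rotation as Ro
def camT(d):
    M=np.eye(4);M[:3,:3]=Ro.from_quat(d["q"]).as_matrix();M[:3,3]=d["tcp"];return M@d["mount"]
CT=[(31,47.5,120),(31,-47.5,120),(-31,-47.5,120),(-31,47.5,120)] # right-front,right-near,left-near,left-front
def rel(c,s):
    d=c[:2]-s[:2];n,m=np.cos(s[2]),np.sin(s[2]);return n*d[0]+m*d[1],-m*d[0]+n*d[1],c[2]+np.pi/2-s[2]
E
python3 - <<'E'
from h import *
d=np.load("wr2.npz");K=d["mtx"];T=camT(d)
f=lambda a:(np.array(a)+.5)/1.5-.5
ob=[(-38,-45,92),(-38,45,92),(-212,-65,70),(-22,-58,110)]
uv=f([(587,248),(612,25),(221,275),(633,286)])
r=fit(ob,uv,K,T,[533,-284,.077]);s=r.x;print(s,(proj(w(ob,s),K,T)-uv).round(1).tolist())
uc=f([(503,277),(268,247),(278,82),(536,117)])
r=fit(CT,uc,K,T,[413,-307,-1.63]);print(r.x,rel(r.x,s),(proj(w(CT,r.x),K,T)-uc).round(1).tolist())
E
```

```text
[ 5.33480394e+02 -2.84031070e+02  7.61081363e-02] [[-3.1, -0.4], [0.6, -0.3], [0.0, 0.4], [0.3, 0.5]]
[ 411.58471446 -308.38291158   -1.62286482] (np.float64(-123.39439729062703), np.float64(-15.013048425943232), np.float64(-0.12817663204117902)) [[0.7, 1.8], [-0.8, 2.1], [-1.5, -1.6], [2.6, -0.4]]
```

Emit:
drive_tool:
  motion:
    - {"claw": -0.1,"dx": 0,"dy": 0,"dz": -0.04,"turn": 0}
    - {"claw": -0.1,"dx": 0,"dy": 0,"dz": -0.074,"turn": 0}
    - {"claw": -0.1,"dx": 0,"dy": 0,"dz": -0.074,"turn": 0}

```text
time: 2.05
tcp_pos: [411.3, -366.2, 245.8]
orientation: [0.679, 0.734, 0.001, -0.005]
force: [-0.6, 0.4, -1.4]
width: 38.2
grasp_force: 0.0
```

Emit:
drive_tool:
  motion:
    - {"claw": -0.1,"dx": 0,"dy": 0.004,"dz": 0,"turn": 0}
    - {"claw": -0.1,"dx": 0,"dy": 0.008,"dz": 0,"turn": 0}
    - {"claw": -0.1,"dx": -0.001,"dy": 0.011,"dz": 0,"turn": 0}
    - {"claw": -0.1,"dx": -0.001,"dy": 0.014,"dz": 0,"turn": 0}
    - {"claw": -0.1,"dx": -0.001,"dy": 0.017,"dz": 0,"turn": 0}
    - {"claw": -0.1,"dx": -0.0015,"dy": 0.02,"dz": 0,"turn": 0}
    - {"claw": -0.1,"dx": -0.0015,"dy": 0.022,"dz": 0,"turn": 0}
    - {"claw": -0.1,"dx": -0.002,"dy": 0.025,"dz": 0,"turn": 0}
    - {"claw": -0.1,"dx": -0.002,"dy": 0.028,"dz": 0,"turn": 0}
    - {"claw": -0.1,"dx": -0.002,"dy": 0.028,"dz": 0,"turn": 0}

```text
time: 3.05
tcp_pos: [410.7, -339.4, 250.5]
orientation: [0.679, 0.734, 0.0, -0.001]
force: [0.2, -0.2, -0.6]
width: 38.6
grasp_force: 0.0
```

```bash
cat > look.py <<'E'
import sys
from workcell import ctrl, vision
import cv2,numpy as np
s=ctrl.observe();print({k:np.round(s[k],3) for k in("time","tcp_pos","orientation","width","force")})
w=vision.get_image("wrist");np.savez(sys.argv[1]+".npz",tcp=s["tcp_pos"],q=s["orientation"],**w)
cv2.imwrite(f"pics/{sys.argv[1]}.png",cv2.resize(w["color"][:,:,::-1],(768,576),interpolation=cv2.INTER_CUBIC))
E
python3 look.py v3
```

```text
{'time': np.float64(3.05), 'tcp_pos': array([ 410.688, -339.412,  250.464]), 'orientation': array([ 0.679,  0.734,  0.   , -0.001]), 'width': np.float64(38.633), 'force': array([ 0.202, -0.205, -0.577])}
```

View pics/v3.png

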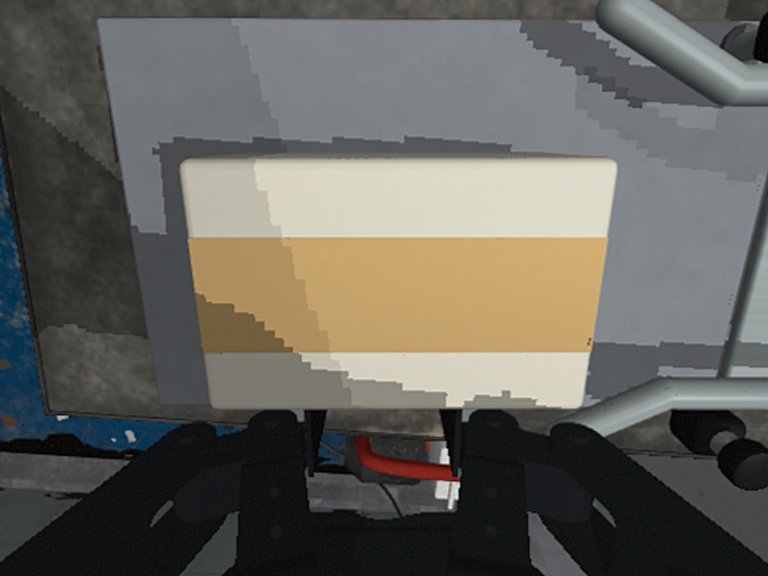

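The carton is flush with the fingertips and square in the view, with corners at (583,407), (212,407), (182,160) and (616,160).

```bash
python3 - <<'E'
from h import *
d=np.load("v3.npz");K=d["mtx"];T=camT(d)
f=lambda a:(np.array(a)+.5)/1.5-.5
uc=f([(583,407),(212,407),(182,160),(616,160)])
s=np.array([533.4,-283.9,.0767])
r=fit(CT,uc,K,T,[413,-307,-1.5]);print(r.x,rel(r.x,s),(proj(w(CT,r.x),K,T)-uc).round(1).tolist())
t=np.r_[d["tcp"][:2],-np.pi/2]; print("tcp st",rel(t,s))
# alignment: lane rail edge directions in the image
p=f([(672,385),(768,382)]);print(back(p,97,K,T))
ob=[(-38,-45,92),(-38,45,92),(-212,65,70),(-212,-65,70),(0,0,69.5)];print((proj(w(ob,s),K,T)+.5)*1.5-.5)
E
```

```text
[ 409.16081865 -297.3944187    -1.49158508] (np.float64(-124.90792514765859), np.float64(-3.9349402580600437), np.float64(0.0025112482449098777)) [[1.1, 3.7], [-1.2, 3.6], [-3.5, -0.5], [5.2, -0.5]]
tcp st (np.float64(-126.60474119915145), np.float64(-45.94574064925276), np.float64(-0.0767))
[[ 496.39364136 -326.99929705   97.        ]
 [ 525.26888243 -323.66863473   97.        ]]
[[666.44411919 390.49651236]
 [732.8646639   84.02835159]
 [ 97.55949682  16.71115308]
 [161.865802   405.6275039 ]
 [765.33097968 237.57095775]]
```

Emit:
drive_tool:
  motion:
    - {"claw": -0.1,"dx": 0,"dy": 0.002,"dz": 0,"turn": 0}
    - {"claw": -0.1,"dx": 0,"dy": 0.004,"dz": 0,"turn": 0}
    - {"claw": -0.1,"dx": 0,"dy": 0.004,"dz": 0,"turn": 0}
    - {"claw": -0.1,"dx": 0,"dy": -0.006,"dz": 0,"turn": 0}
    - {"claw": -0.1,"dx": 0.002,"dy": -0.03,"dz": 0,"turn": 0}
    - {"claw": -0.1,"dx": 0.002,"dy": -0.03,"dz": 0.04,"turn": 0}
    - {"claw": -0.1,"dx": 0.002,"dy": -0.03,"dz": 0.08,"turn": 0}
    - {"claw": -0.1,"dx": 0.002,"dy": -0.03,"dz": 0.08,"turn": 0}

```text
time: 3.9
tcp_pos: [414.0, -372.3, 337.5]
orientation: [0.679, 0.734, -0.001, 0.006]
force: [0.5, -0.1, 1.7]
width: 38.4
grasp_force: 0.0
```

Emit:
drive_tool:
  motion:
    - {"claw": -0.67,"dx": -0.083,"dy": 0.071,"dz": 0,"turn": -1}
    - {"claw": -0.67,"dx": -0.083,"dy": 0.071,"dz": 0,"turn": -1}
    - {"claw": -0.67,"dx": -0.083,"dy": 0.071,"dz": 0,"turn": -1}
    - {"claw": -0.67,"dx": -0.083,"dy": 0.071,"dz": 0,"turn": -1}
    - {"claw": -0.67,"dx": -0.083,"dy": 0.071,"dz": 0,"turn": -1}
    - {"claw": -0.67,"dx": -0.083,"dy": 0.071,"dz": 0,"turn": -1}
    - {"claw": -0.67,"dx": -0.083,"dy": 0.071,"dz": 0,"turn": -1}

```text
time: 4.6
tcp_pos: [329.6, -299.2, 330.5]
orientation: [0.908, 0.418, -0.0, -0.0]
force: [0.9, 0.3, 0.0]
width: 13.6
grasp_force: 0.0
```

Emit:
drive_tool:
  motion:
    - {"claw": -0.67,"dx": 0,"dy": 0,"dz": 0,"turn": -1}
    - {"claw": -0.67,"dx": 0,"dy": 0,"dz": 0,"turn": -1}
    - {"claw": -0.67,"dx": 0,"dy": 0,"dz": 0,"turn": -1}
    - {"claw": -0.67,"dx": 0,"dy": 0,"dz": 0,"turn": -1}
    - {"claw": -0.67,"dx": 0,"dy": 0,"dz": 0,"turn": -1}
    - {"claw": -0.67,"dx": 0,"dy": 0,"dz": 0,"turn": -1}
    - {"claw": -0.67,"dx": 0,"dy": 0,"dz": 0,"turn": -1}

```text
time: 5.3
tcp_pos: [329.7, -299.1, 330.5]
orientation: [0.999, 0.039, -0.0, -0.0]
force: [0.1, 0.3, 0.3]
width: 13.9
grasp_force: 0.0
```

```bash
python3 look.py v4
```

```text
{'time': np.float64(5.3), 'tcp_pos': array([ 329.748, -299.116,  330.52 ]), 'orientation': array([ 0.999,  0.039, -0.   , -0.   ]), 'width': np.float64(13.88), 'force': array([0.051, 0.29 , 0.3  ])}
```

View pics/v4.png

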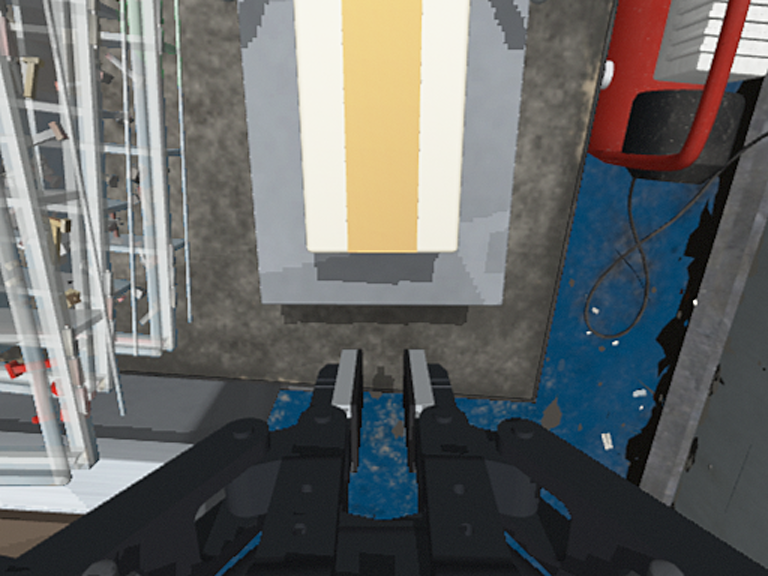

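The wrist view shows the carton square and centred: its rear edge spans columns 308–458 and the infeed 262–503, with the tool centred at 383. I'll descend behind it and push.

Emit:
drive_tool:
  motion:
    - {"claw": -0.67,"dx": 0,"dy": 0,"dz": -0.04,"turn": 0}
    - {"claw": -0.67,"dx": 0,"dy": 0,"dz": -0.073,"turn": 0}
    - {"claw": -0.67,"dx": 0,"dy": 0,"dz": -0.073,"turn": 0}
    - {"claw": -0.67,"dx": 0.005,"dy": 0,"dz": -0.073,"turn": 0}
    - {"claw": -0.67,"dx": 0.01,"dy": 0.001,"dz": -0.073,"turn": 0}
    - {"claw": -0.67,"dx": 0.014,"dy": 0.001,"dz": -0.073,"turn": 0}
    - {"claw": -0.67,"dx": 0.018,"dy": 0.0015,"dz": -0.073,"turn": 0}
    - {"claw": -0.67,"dx": 0.022,"dy": 0.0015,"dz": -0.073,"turn": 0}
    - {"claw": -0.67,"dx": 0.026,"dy": 0.002,"dz": -0.073,"turn": 0}
    - {"claw": -0.67,"dx": 0.03,"dy": 0.0023,"dz": -0.073,"turn": 0}

```text
time: 6.35
tcp_pos: [360.1, -296.6, 257.9]
orientation: [0.999, 0.039, -0.0, 0.0]
force: [-2.1, -0.9, 1.0]
width: 13.9
grasp_force: 0.6
```

Emit:
drive_tool:
  motion:
    - {"claw": -0.67,"dx": 0.004,"dy": 0.0003,"dz": 0,"turn": 0}
    - {"claw": -0.67,"dx": 0.008,"dy": 0.0006,"dz": 0,"turn": 0}
    - {"claw": -0.67,"dx": 0.012,"dy": 0.0009,"dz": 0,"turn": 0}
    - {"claw": -0.67,"dx": 0.016,"dy": 0.0012,"dz": 0,"turn": 0}
    - {"claw": -0.67,"dx": 0.02,"dy": 0.0015,"dz": 0,"turn": 0}
    - {"claw": -0.67,"dx": 0.024,"dy": 0.0018,"dz": 0,"turn": 0}
    - {"claw": -0.67,"dx": 0.028,"dy": 0.0021,"dz": 0,"turn": 0}
    - {"claw": -0.67,"dx": 0.032,"dy": 0.0025,"dz": 0,"turn": 0}
    - {"claw": -0.67,"dx": 0.036,"dy": 0.0028,"dz": 0,"turn": 0}
    - {"claw": -0.67,"dx": 0.036,"dy": 0.0028,"dz": 0,"turn": 0}

```text
time: 7.35
tcp_pos: [396.3, -293.8, 257.7]
orientation: [0.999, 0.039, 0.0, 0.0]
force: [-0.0, -0.8, 0.0]
width: 13.9
grasp_force: 0.0
```

```bash
python3 look.py v5
```

```text
{'time': np.float64(7.35), 'tcp_pos': array([ 396.294, -293.762,  257.739]), 'orientation': array([0.999, 0.039, 0.   , 0.   ]), 'width': np.float64(13.942), 'force': array([-0.009, -0.789,  0.031])}
```

View pics/v5.png

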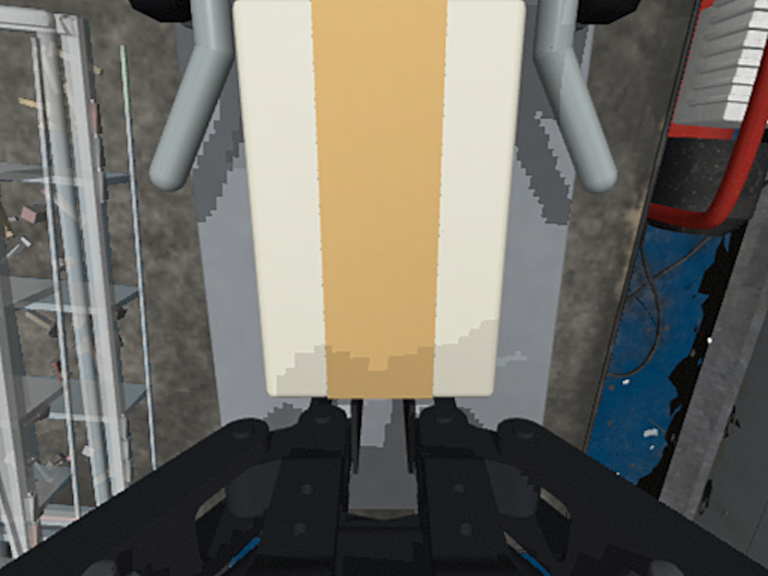

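The carton is straight in the rail mouth: its rear edge spans 268–494 and front 233–524, with the rails' centre at 383. That makes it about 1 mm left of centre, so I'll keep pushing.

Emit:
drive_tool:
  motion:
    - {"claw": -0.67,"dx": 0.005,"dy": 0.0003,"dz": 0,"turn": 0}
    - {"claw": -0.67,"dx": 0.01,"dy": 0.0005,"dz": 0,"turn": 0}
    - {"claw": -0.67,"dx": 0.015,"dy": 0.0008,"dz": 0,"turn": 0}
    - {"claw": -0.67,"dx": 0.02,"dy": 0.0011,"dz": 0,"turn": 0}
    - {"claw": -0.67,"dx": 0.025,"dy": 0.0014,"dz": 0,"turn": 0}
    - {"claw": -0.67,"dx": 0.03,"dy": 0.0018,"dz": 0,"turn": 0}
    - {"claw": -0.67,"dx": 0.035,"dy": 0.0022,"dz": 0,"turn": 0}
    - {"claw": -0.67,"dx": 0.04,"dy": 0.0026,"dz": 0,"turn": 0}
    - {"claw": -0.67,"dx": 0.045,"dy": 0.003,"dz": 0,"turn": 0}
    - {"claw": -0.67,"dx": 0.05,"dy": 0.0033,"dz": 0,"turn": 0}

```text
time: 8.4
tcp_pos: [446.2, -290.5, 257.7]
orientation: [0.999, 0.039, -0.0, -0.0]
force: [-1.4, -0.3, 0.4]
width: 13.9
grasp_force: 0.3
```

Emit:
drive_tool:
  motion:
    - {"claw": -0.67,"dx": 0.005,"dy": 0.0004,"dz": 0,"turn": 0}
    - {"claw": -0.67,"dx": 0.01,"dy": 0.0008,"dz": 0,"turn": 0}
    - {"claw": -0.67,"dx": 0.015,"dy": 0.0012,"dz": 0,"turn": 0}
    - {"claw": -0.67,"dx": 0.02,"dy": 0.0016,"dz": 0,"turn": 0}
    - {"claw": -0.67,"dx": 0.025,"dy": 0.002,"dz": 0,"turn": 0}
    - {"claw": -0.67,"dx": 0.03,"dy": 0.0023,"dz": 0,"turn": 0}
    - {"claw": -0.67,"dx": 0.035,"dy": 0.0027,"dz": 0,"turn": 0}
    - {"claw": -0.67,"dx": 0.035,"dy": 0.0027,"dz": 0,"turn": 0}

```text
time: 9.2
tcp_pos: [481.5, -287.8, 257.9]
orientation: [0.999, 0.039, 0.001, 0.0]
force: [-0.2, 0.3, -0.2]
width: 13.9
grasp_force: 0.0
```

```bash
python3 look.py v6; python3 -c "
from h import *
for n,p in(('v5',[(268,397),(494,397)]),):
    d=np.load(n+'.npz');print(rel(np.r_[back((np.mean(p,0)+.5)/1.5-.5,120,d['mtx'],camT(d))[0][:2],0],[533.4,-283.9,.0767]))
"
```

```text
{'time': np.float64(9.2), 'tcp_pos': array([ 481.466, -287.811,  257.901]), 'orientation': array([0.999, 0.039, 0.001, 0.   ]), 'width': np.float64(13.889), 'force': array([-0.242,  0.318, -0.192])}
(np.float64(-127.42672020160488), np.float64(0.06617451928357632), np.float64(1.4940963267948966))
```

View pics/v6.png

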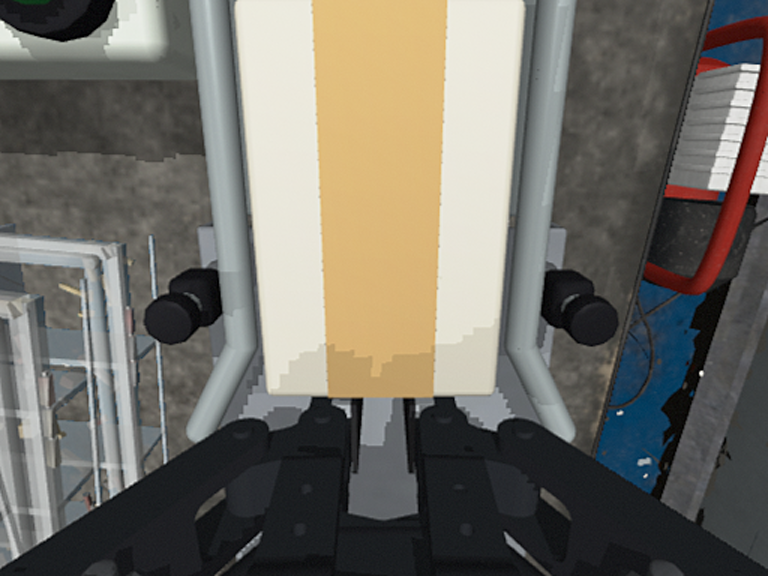

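The carton is still straight and centred between the rails. Before the gripper passes the knobs I'll check how high its knuckles stand.

```bash
python3 -c "
from h import *
d=np.load('v6.npz');K=d['mtx'];M=d['mount'];print(M.round(3).tolist())
for p in[(350,350),(322,400),(240,425),(232,432),(270,420),(545,432),(200,455)]:
    q=(np.array(p)+.5)/1.5-.5;r=M[:3,:3]@np.r_[(q-[K[0,2],K[1,2]])/K[0,0],1]
    for x in(0,11): t=(np.sign(M[0,3])*x-M[0,3])/r[0];print(p,x,(M[:3,3]+t*r).round(0))
"
```

```text
[[0.001, -0.953, -0.304, 75.885], [1.0, 0.001, 0.0, 0.984], [0.0, -0.304, 0.953, 30.116], [0.0, 0.0, 0.0, 1.0]]
(350, 350) 0 [  0. -11. 187.]
(350, 350) 11 [ 11. -10. 164.]
(322, 400) 0 [  0. -17. 152.]
(322, 400) 11 [ 11. -15. 135.]
(240, 425) 0 [  0. -39. 139.]
(240, 425) 11 [ 11. -33. 124.]
(232, 432) 0 [  0. -40. 136.]
(232, 432) 11 [ 11. -34. 121.]
(270, 420) 0 [  0. -31. 142.]
(270, 420) 11 [ 11. -26. 126.]
(545, 432) 0 [  0.  45. 136.]
(545, 432) 11 [ 11.  39. 121.]
(200, 455) 0 [  0. -45. 127.]
(200, 455) 11 [ 11. -38. 113.]
```

The knuckles stand at about z 120–133, above the rails (97) and knobs (114), so they clear. I'll push the last 69 mm.

Emit:
drive_tool:
  motion:
    - {"claw": -0.67,"dx": 0.004,"dy": 0.0003,"dz": 0,"turn": 0}
    - {"claw": -0.67,"dx": 0.008,"dy": 0.0006,"dz": 0,"turn": 0}
    - {"claw": -0.67,"dx": 0.012,"dy": 0.0009,"dz": 0,"turn": 0}
    - {"claw": -0.67,"dx": 0.016,"dy": 0.0012,"dz": 0,"turn": 0}
    - {"claw": -0.67,"dx": 0.02,"dy": 0.0015,"dz": 0,"turn": 0}
    - {"claw": -0.67,"dx": 0.024,"dy": 0.0018,"dz": 0,"turn": 0}
    - {"claw": -0.67,"dx": 0.028,"dy": 0.0021,"dz": 0,"turn": 0}
    - {"claw": -0.67,"dx": 0.032,"dy": 0.0025,"dz": 0,"turn": 0}
    - {"claw": -0.67,"dx": 0.036,"dy": 0.0028,"dz": 0,"turn": 0}
    - {"claw": -0.67,"dx": 0.04,"dy": 0.0031,"dz": 0,"turn": 0}

```text
time: 10.25
tcp_pos: [521.2, -284.6, 257.7]
orientation: [0.999, 0.039, -0.0, 0.0]
force: [-0.3, 0.4, 0.3]
width: 14.5
grasp_force: 0.4
```

Emit:
drive_tool:
  motion:
    - {"claw": -0.67,"dx": 0.004,"dy": 0.0003,"dz": 0,"turn": 0}
    - {"claw": -0.67,"dx": 0.008,"dy": 0.0006,"dz": 0,"turn": 0}
    - {"claw": -0.67,"dx": 0.012,"dy": 0.0009,"dz": 0,"turn": 0}
    - {"claw": -0.67,"dx": 0.016,"dy": 0.0012,"dz": 0,"turn": 0}
    - {"claw": -0.67,"dx": 0.02,"dy": 0.0015,"dz": 0,"turn": 0}
    - {"claw": -0.67,"dx": 0.024,"dy": 0.0018,"dz": 0,"turn": 0}
    - {"claw": -0.67,"dx": 0.027,"dy": 0.0021,"dz": 0,"turn": 0}
    - {"claw": -0.67,"dx": 0.029,"dy": 0.0022,"dz": 0,"turn": 0}
    - {"claw": -0.67,"dx": 0.029,"dy": 0.0022,"dz": 0,"turn": 0}

```text
time: 11.15
tcp_pos: [550.1, -282.5, 257.8]
orientation: [0.999, 0.039, 0.0, 0.0]
force: [-0.3, -0.1, -0.8]
width: 14.0
grasp_force: 0.0
```

Emit:
drive_tool:
  motion:
    - {"claw": -0.67,"dx": -0.005,"dy": -0.0004,"dz": 0,"turn": 0}
    - {"claw": -0.67,"dx": -0.02,"dy": -0.0015,"dz": 0,"turn": 0}
    - {"claw": -0.67,"dx": -0.04,"dy": -0.003,"dz": 0,"turn": 0}
    - {"claw": -0.67,"dx": -0.04,"dy": -0.003,"dz": 0,"turn": 0}
    - {"claw": -0.67,"dx": -0.04,"dy": -0.003,"dz": 0.04,"turn": 0}
    - {"claw": -0.67,"dx": -0.04,"dy": -0.003,"dz": 0.09,"turn": 0}
    - {"claw": -0.67,"dx": -0.04,"dy": -0.003,"dz": 0.09,"turn": 0}

```text
time: 11.85
tcp_pos: [511.9, -286.9, 356.9]
orientation: [0.999, 0.039, 0.006, 0.005]
force: [0.9, -0.8, 1.3]
width: 13.7
grasp_force: 0.0
```

```bash
python3 look.py v7
```

```text
{'time': np.float64(11.85), 'tcp_pos': array([ 511.88 , -286.889,  356.87 ]), 'orientation': array([0.999, 0.039, 0.006, 0.005]), 'width': np.float64(13.703), 'force': array([ 0.854, -0.836,  1.26 ])}
```

View pics/v7.png

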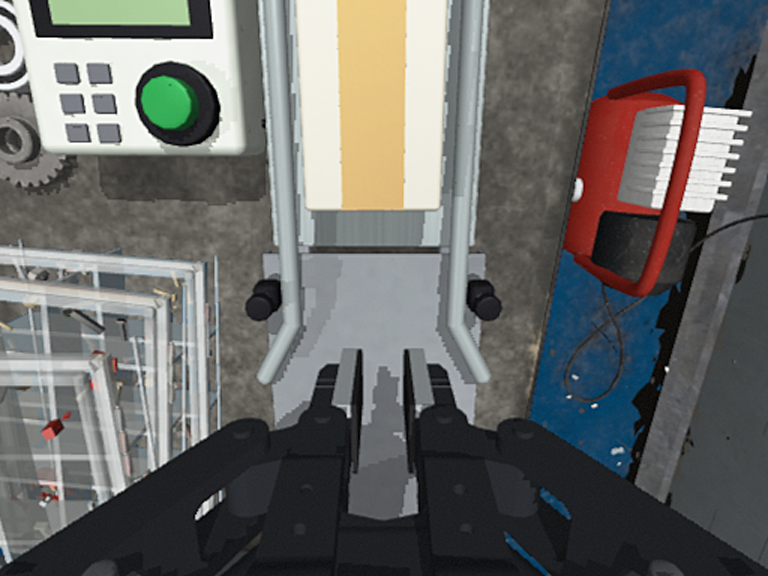

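The carton stands on the plate, with its rear edge at row 210 and the plate start at row 246. It's clear of both rails, and the green key is at (167,103). Next I locate the key.

```bash
python3 -c "
from h import *
from workcell import ctrl,vision
import time
s=ctrl.observe();d=dict(vision.get_image('wrist'));d['tcp']=s['tcp_pos'];d['q']=s['orientation'];print(d['tcp'],d['q'])
K,T=d['mtx'],camT(d)
hsv=cv2.cvtColor(d['color'],cv2.COLOR_RGB2HSV);m=cv2.inRange(hsv,(50,150,60),(80,255,255))
n,_,st,c=cv2.connectedComponentsWithStats(m);k=1+st[1:,4].argmax();x,y,ww,h,a=st[k];print(st[k],c[k])
S=[533.4,-283.9,.0767]
for z in(82,):
  p=back(c[k],z,K,T)[0];print('key',p,rel(np.r_[p[:2],0],S))
r=back((np.array([(306,210),(440,210)])+.5)/1.5-.5,120,K,T).mean(0);print('rear',rel(np.r_[r[:2],0],S))
e=back([(373+.5)/1.5-.5,(247+.5)/1.5-.5],69.5,K,T)[0];print('plate',rel(np.r_[e[:2],0],S))
"
```

```text
[ 511.17207101 -286.32238824  353.32687623] [0.9992262  0.0389375  0.0042669  0.00355762]
[  93   47   39   37 1059] [111.69499528  64.76015109]
key [ 600.66813611 -176.48108356   82.        ] (np.float64(75.30132261374078), np.float64(101.94869570613294), np.float64(1.4940963267948966))
rear (np.float64(25.579975770512267), np.float64(0.8729249920633273), np.float64(1.4940963267948966))
plate (np.float64(-2.3948703541119643), np.float64(1.6698900853808718), np.float64(1.4940963267948966))
```

Emit:
drive_tool:
  motion:
    - {"claw": -1,"dx": 0.0915,"dy": 0.11,"dz": 0,"turn": 0}
    - {"claw": -1,"dx": 0.0915,"dy": 0.11,"dz": 0,"turn": 0}
    - {"claw": -1,"dx": 0.0915,"dy": 0.11,"dz": 0,"turn": 0}
    - {"claw": -1,"dx": 0.0915,"dy": 0.11,"dz": 0,"turn": 0}
    - {"claw": -1,"dx": 0.0915,"dy": 0.11,"dz": 0,"turn": 0}
    - {"claw": -1,"dx": 0.0915,"dy": 0.11,"dz": -0.04,"turn": 0}
    - {"claw": -1,"dx": 0.0915,"dy": 0.11,"dz": -0.07,"turn": 0}
    - {"claw": -1,"dx": 0.0915,"dy": 0.11,"dz": -0.083,"turn": 0}
    - {"claw": -1,"dx": 0.0915,"dy": 0.11,"dz": -0.083,"turn": 0}
    - {"claw": -1,"dx": 0.0915,"dy": 0.11,"dz": -0.083,"turn": 0}

```text
time: 12.95
tcp_pos: [601.4, -176.4, 265.5]
orientation: [0.999, 0.038, 0.0, 0.0]
force: [0.2, 0.3, -0.2]
width: -0.1
grasp_force: 0.0
```

```bash
python3 - <<'E'
from workcell import ctrl, vision
import cv2,numpy as np
s=ctrl.observe();print(s["tcp_pos"],s["width"],s["force"])
w=vision.get_image("wrist")["color"][:,:,::-1];t=vision.get_image("scene")["color"][:,:,::-1]
a=cv2.resize(t[90:230,170:330],None,fx=2.5,fy=2.5,interpolation=cv2.INTER_CUBIC);b=cv2.resize(w,(390,292))
c=np.zeros((360,795,3),np.uint8);c[:350,:400]=a;c[:292,402:792]=b
cv2.imwrite("pics/v8.png",c)
E
```

```text
[ 601.35170419 -176.36359784  265.48904537] -0.09350635604118193 [ 0.24288226  0.2540531  -0.17818772]
```

View pics/v8.png

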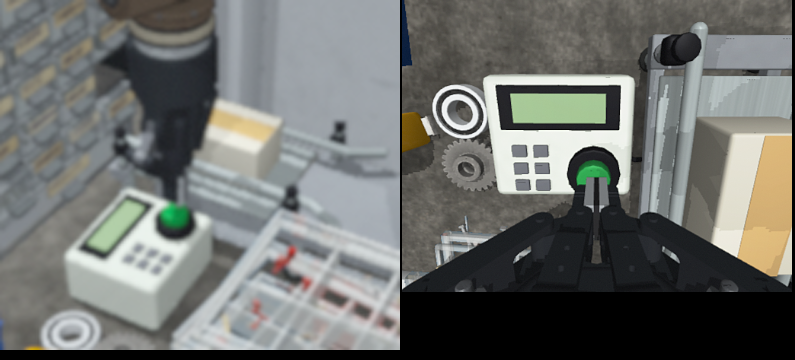

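The closed fingertips are right above the green key, at (593,178) in the wrist half of the picture. The carton stands still on the plate, so I press.

Emit:
drive_tool:
  motion:
    - {"claw": -1,"dx": 0,"dy": 0,"dz": -0.005,"turn": 0}
    - {"claw": -1,"dx": 0,"dy": 0,"dz": -0.008,"turn": 0}
    - {"claw": -1,"dx": 0,"dy": 0,"dz": -0.01,"turn": 0}
    - {"claw": -1,"dx": 0,"dy": 0,"dz": -0.012,"turn": 0}
    - {"claw": -1,"dx": 0,"dy": 0,"dz": -0.014,"turn": 0}
    - {"claw": -1,"dx": 0,"dy": 0,"dz": -0.014,"turn": 0}

```text
time: 13.65
tcp_pos: [601.4, -175.5, 251.1]
orientation: [0.999, 0.039, 0.0, 0.0]
force: [-1.1, 0.1, 4.4]
width: 0.2
grasp_force: 1.9
```

Emit:
drive_tool:
  motion:
    - {"claw": -1,"dx": 0,"dy": 0,"dz": -0.001,"turn": 0}
    - {"claw": -1,"dx": 0,"dy": 0,"dz": -0.002,"turn": 0}
    - {"claw": -1,"dx": 0,"dy": 0,"dz": -0.003,"turn": 0}
    - {"claw": -1,"dx": 0,"dy": 0,"dz": -0.003,"turn": 0}

```text
time: 14.05
tcp_pos: [601.5, -175.5, 249.4]
orientation: [0.999, 0.039, -0.0, -0.0]
force: [-4.6, 2.1, 9.9]
width: 0.1
grasp_force: 5.0
```

Force has passed 5 N and the tool has stopped short of its target, so the key is at its stop. I'll press 1 mm more to be sure, then lift away.

Emit:
drive_tool:
  motion:
    - {"claw": -1,"dx": 0,"dy": 0,"dz": -0.001,"turn": 0}
    - {"claw": -1,"dx": 0,"dy": 0,"dz": -0.001,"turn": 0}
    - {"claw": -1,"dx": 0,"dy": 0,"dz": -0.001,"turn": 0}

```text
time: 14.35
tcp_pos: [601.6, -175.6, 249.3]
orientation: [0.999, 0.039, -0.0, -0.0]
force: [-6.2, 2.2, 12.9]
width: 0.3
grasp_force: 6.8
```

Emit:
drive_tool:
  motion:
    - {"claw": -1,"dx": 0,"dy": 0,"dz": 0.005,"turn": 0}
    - {"claw": -1,"dx": 0,"dy": 0,"dz": 0.03,"turn": 0}
    - {"claw": -1,"dx": 0,"dy": 0,"dz": 0.08,"turn": 0}
    - {"claw": -1,"dx": 0,"dy": 0,"dz": 0.12,"turn": 0}
    - {"claw": -1,"dx": 0,"dy": 0,"dz": 0.15,"turn": 0}
    - {"claw": -1,"dx": 0,"dy": 0,"dz": 0.15,"turn": 0}
    - {"claw": -1,"dx": 0,"dy": 0,"dz": 0.15,"turn": 0}
    - {"claw": -1,"dx": 0,"dy": 0,"dz": 0.15,"turn": 0}

```text
time: 15.15
tcp_pos: [600.9, -175.3, 394.0]
orientation: [0.999, 0.039, -0.002, -0.001]
force: [-0.9, -0.3, -0.5]
width: 0.0
grasp_force: 0.0
```

```bash
python3 - <<'E'
from workcell import ctrl
s=ctrl.observe();print(s["time"],s["tcp_pos"],s["force"]);print(ctrl.hand_in())
E
```

```text
15.15 [ 600.85414948 -175.31671648  393.99559813] [-0.89066171 -0.30079543 -0.46428951]
the job is handed in; nothing more can be done
None
```

The carton was pushed onto the weighing plate with no sign of touching a rail, the green key was then pressed to its stop, and the job is handed in at about 15 s with the arm clear; no verdict came back.

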